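# Clamp and close the medallion mould

### The arm

A 7-joint arm with a two-finger parallel gripper is mounted at the origin on the work surface. World frame = base frame: x ahead of the robot, y to its left, z up, the work surface at z = 0. Lengths are in mm, angles in rad, forces in N, time in s.
With the tool pointing down it reaches from about 425 to 950 mm from the base axis. Payload 16.7 kg.
Tool frame: the origin (TCP) lies between the finger pads; the fingertips stand 8 mm ahead of it and the grasp point (between the pads) lies 11 mm behind it; z points along the fingers, y is the line along which they close (so a half turn about z gives the same grasp; the last joint's range is limited). The gripper opens to 94 mm and grips with 3 to 60 N. Pads are 16 mm wide; open, the fingers measure 119 mm over their backs; the gripper's body (75 mm by 177 mm) begins 78 mm behind the grasp point.
Start: joints at [0.971, 0.426, 0.074, 1.606, -0.034, 1.111, -0.067], TCP at [294.053, -607.541, 191.367] pointing down, gripper open.
Joint ranges: [-2.85, 2.85], [-0.5, 2.14], [-1.23, 1.37], [0.21, 2.46], [-1.02, 4.16], [0.16, 2.05], [-2.73, 2.73]. Speed limits (rad/s): [1.89, 1.89, 2.39, 2.39, 3.01, 3.01, 3.01].

### API

Orientations are given as a rotation vector (axis times angle).
In Python, from cell import arm, viewer gives the robot as it stands.
- The arm moves only by the tool play_rows, never from a script. Its argument "moves" is a list of rows, each a list of 7 numbers: the turn, a rotation vector about the tool's x, y, z in degrees, then the shift along the tool's x, y, z in m, then the finger opening in m, from 0 to 0.094. A call has exactly 5 rows; each row shifts and turns the commanded pose from where the row before left it, along the tool's axes as they then stand; what a row does not reach is not made up. A row lasts 1/8 s, in which the tool goes at most 62.5 mm and 10.7 degrees, less where a joint would pass 70% of its speed; a pose out of reach is approached as far as the arm can. A call is refused whole if a number of a shift passes 0.0625 or a number of a turn 10.7, either way. A call with a gripper value outside its range is refused whole. The fingers move at their own pace and stop on an object; "force" is the grip in N (left out, the last holds). Time passes only in rows, so rows that do not move let the fingers close, or fill a call up. It gives the time, the measured TCP pose, the force, the opening and the grip force at its end, in the units of the state.
- arm.get_obs(): the state, without advancing time (a new reading comes with each control period).
- viewer.snapshot(name): name is "side" or "top"; returns (picture, depth): 400x640x3 uint8, blue, green, red; 400x640 float32, mm along the optical axis (not along the pixel's ray), 0 where there is no reading.
- viewer.get_calibration(name): a dict with "mtx" (3x3 intrinsics, pixels), "position" and "rotation" of the camera in the world. Camera axes: x right, y up, looking along -z (the intrinsics and any distortion apply to the point x, -y, -z); pixel columns grow to the right and rows downward; lengths in mm; the calibration is good to about 2 mm. A picture is of the moment at which its call begins. get_calibration takes no time and is no camera call.
- arm.hand_in(): hands the job in; it is judged then, once.
Trained networks look in the newest picture that a camera, given by its name, has taken for a name from the list of things; names that differ only in an ending like _2 or _b are one class to them, and where a whole thing is asked for, a point or a joint stands for the part that bears it (a point fixed in the world has none). Each returns a list of dicts, best first, with "score" (0 to 1); they miss things now and then, are a little off and sometimes report something else, mostly with a low value. They report only what shows in the picture. A call takes as long as a camera call. They do not tell look-alikes from the thing itself.
- viewer.trace(camera, label): "mask" (400x640 bool, what is visible of it) and "centre" ([column, row] in pixels, amid what is visible of it).
- viewer.tip_of(camera, label): "centre" ([column, row] in pixels: a listed point, or the origin of a listed thing).
The state is a dict: "clock": time; "qpos": joint angles; "joint_velocities": joint speeds; "joint_torque": joint torques, N m; "tcp_pos": TCP position; "ee_rot": TCP orientation; "ft_force": force on the tool from outside, world axes, zero at the start; "ft_torque": the same for the moment, N m; "finger_gap": opening from 0.0 (shut) to 1.0 (fully open); "gripper_force": force on a finger pad.
Only numpy, scipy, OpenCV 4.12 (cv2) and the standard library are available. Lean on these libraries where they do the work, as an engineer would, in place of code of your own. Each camera call takes 0.05 s, during which the arm holds its last target. There are 200 camera calls.

### The job

Clip the orange spring clamp over the two upright ears that stand side by side on the casting mould, so that it pinches the blue lower half's ear to the steel ear of the board, and let the clamp go. Then set the white upper half flush onto the lower half's two brass dowels and press it shut with a firm push (about 15 N), finishing while you still hold its wooden handle and keep pushing: do not let go at the end. Do not disturb the other things on the table.

Things in the scene. Friction and masses are not known exactly. Their poses are not given: they have to be found in the camera images.
- stop: fixed plywood board 185 x 170, 8 mm thick; origin at table height under the centre of the blue lower half lying on it, axes along the lower half's. Its upright steel ear: x = -87 to -52 mm, y = -6.5 to -0.5, up to z = 53; a foot strip 4 mm high on the board runs beside it to y = -26.5
- lower: loose blue block 100 (x) x 130 (y) x 36 mm, 0.8 kg, round cavity 56 wide with yellow disc and rays; origin at the centre of its underside, 8 mm above the table. From its -x face, towards the robot (turned up to 0.25 rad), an upright blue ear (y = 0 to 6 mm, 45 high) juts out to x = -87, beside the board's steel ear: together 12.5 mm thick, centred on y = -0.25
- ears (a point): the middle of the free end edge of the ear pair: x = -87, y = -0.25, z = 22.5 mm in the lower half's frame (30.5 mm above the table); the clamp's jaws go on here, moving along the lower half's +x with the clamp held level
- dowel_left (a point): tip of the lower half's brass dowel at x = 0, y = +48 mm: upright, 12 mm thick, standing 20 mm above the block's top face, the last 9 mm a cone down to 5 mm
- dowel_right (a point): tip of the other, equal brass dowel, at x = 0, y = -48 mm
- upper: loose white slab 100 (x) x 130 (y) x 22 mm, 0.35 kg, lying flat; origin at the centre of its underside. Through holes of 15 mm at x = 0, y = +48 and -48. In the middle of its top a wooden handle bar 80 long (x), 22 thick (y), z = 22 to 62. It fits either way round. Closed, its origin lies 36 mm above that of the lower half
- handle (a point): middle of the wooden handle, 45 mm above the slab's underside; grip it across its 22 mm thickness, fingers closing along the slab's y
- clamp: orange spring clamp like a clothes peg, lying on its side, 20 mm tall, 70 g; origin on its upright pivot pin at the underside. Shut, its middle line is x: jaw tips 52 mm from the pin at +x, tails at -x, spread wide. The frame belongs to the left (+y) half, so it turns half the jaw angle as the clamp opens; the clamp opens evenly about the middle between the finger pads
- clamp_tails (a point): where to squeeze the clamp: on its middle line, 45 mm behind the pin, 10 mm above its underside; about 50 mm over the tails when shut. Close the fingers along y from above with 25 N or more (the spring gives way at about 8 N): fully squeezed the tails are parallel, 24 mm over all, and the jaws open 30 mm at the tips and 20 at 20 mm from the pin. Let go, they close
- clamp_jaw (a joint): angle between the clamp's halves: 0 shut, 0.6 rad fully squeezed, about 0.25 when the jaws lie flat on both ears; a spring shuts it
- jar: small round jar of yellow paint with a white cap, 52 mm across, 62 mm tall; bystander, leave alone; origin at its underside
- pot: clear plastic rinsing pot, 84 mm across, 95 mm tall; bystander, leave alone; origin at its underside
- sponge: green sponge block, 70 x 45 x 28 mm; bystander, leave alone; origin at its underside
- tube_blue: blue paint tube lying flat, about 120 x 36 x 18 mm; bystander, leave alone; origin at its underside
- tube_violet: violet paint tube lying flat, about 120 x 36 x 18 mm; bystander, leave alone; origin at its underside
- brush: paint brush about 180 mm long lying flat; bystander, leave alone; origin at its underside
- phone: black phone 150 x 72 x 9 mm lying flat; bystander, leave alone; origin at its underside
Not all that is in view belongs to the job. Of the things like the clamp, leave any that is black, green or turquoise; of the rest the larger one is meant.

How it is judged:
By the outcome, as a careful person would: the job done as asked, in the order asked, and still so for the second after the job is handed in, while the arm keeps its last pose, push and grip.
It also fails if it takes over 58 s, if anything falls off the work surface, if the arm or the gripper's body presses on something with over 40 N, if the wrist force passes 120 N, or if a joint passes its speed limit or range.

## Working session

There is one attempt and no reset: what is moved stays moved. The work goes in short steps, Python scripts to look and compute and a tool call to move; the robot and the scene stay as the last step left them, time stands still between calls to the robot, and variables do not carry over. Pictures are saved under pics/ and viewed, at most 10 in all, crops included, and the job is handed in when it is done.

Besides the shell and the picture viewer there is one more tool, called after ">>>" by a JSON object that holds its "fn" and its "kwargs", one argument or row to a line. play_rows: Moves the arm, as the interface text tells. Its arguments: {"type":"object","properties":{"moves":{"type":"array","items":{"type":"array","items":{"type":"number"}}},"force":{"type":"number"}},"required":["moves"]}

```bash
mkdir -p pics; ls; python3 - <<'E'
from cell import arm, viewer
import cv2,numpy as np
o=arm.get_obs();print({k:np.round(v,3).tolist() for k,v in o.items()})
for n in("top","side"):
    p,d=viewer.snapshot(n);cv2.imwrite(f"pics/{n}0.png",p);np.save(f"pics/{n}0.npy",d)
    c=viewer.get_calibration(n);print(n,c)
E
```

```text
pics
{'clock': 0.0, 'qpos': [0.971, 0.427, 0.074, 1.607, -0.034, 1.111, -0.067], 'joint_velocities': [0.001, -0.001, -0.001, 0.001, -0.0, 0.001, 0.001], 'joint_torque': [-0.0, -93.582, 3.667, -45.419, -0.049, 0.02, 0.0], 'tcp_pos': [293.809, -607.182, 190.667], 'ee_rot': [-3.061, -0.702, 0.001], 'ft_force': [-0.48, -0.878, 0.196], 'ft_torque': [-0.046, -0.04, -0.023], 'gripper_force': 0.0, 'finger_gap': 1.0}
top {'mtx': array([[432.07317833,   0.        , 320.05065081],
       [  0.        , 432.07317833, 196.69041165],
       [  0.        ,   0.        ,   1.        ]]), 'position': array([ 310.0822877 ,  -22.30479687, 1319.66378993]), 'rotation': array([ 0.15853471, -0.13524176, -1.54703546])}
side {'mtx': array([[416.21877537,   0.        , 319.50267557],
       [  0.        , 416.21877537, 200.24337532],
       [  0.        ,   0.        ,   1.        ]]), 'position': array([-194.10720886,  692.41336829,  714.80320319]), 'rotation': array([ 0.48225839, -1.15927247, -2.07331417])}
```

View pics/top0.png

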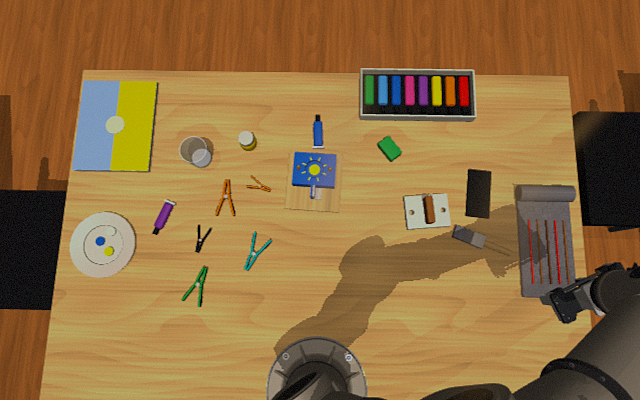

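View pics/side0.png

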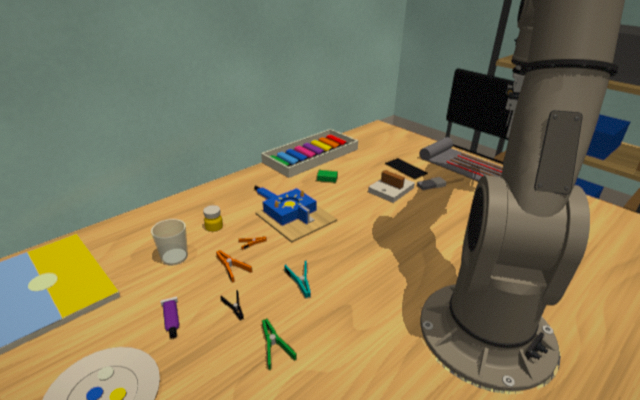

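The top view shows the clamps: large orange (226,197), small orange (259,184), black (203,238), turquoise (257,250) and green (197,285). The large orange one is meant: it isn't an excluded colour, and it's the bigger of the two that remain. The mould is at (314,175), with its ears at (313,190) pointing to the robot. The white upper half is at (427,211).

```bash
cat > h.py <<'E'
from cell import arm, viewer
import cv2,numpy as np
from scipy.spatial.transform import Rotation as R
def cal(n):
    c=viewer.get_calibration(n);return c["mtx"],c["position"],R.from_rotvec(c["rotation"]).as_matrix()
def rays(n,uv):
    K,p,r=cal(n);uv=np.atleast_2d(uv).astype(float)
    d=np.c_[(uv[:,0]-K[0,2])/K[0,0],-(uv[:,1]-K[1,2])/K[1,1],-np.ones(len(uv))]
    return p,d@r.T
def onz(n,uv,z):
    p,d=rays(n,uv);return p+d*((z-p[2])/d[:,2])[:,None]
def depthpts(n,uv,dep):
    p,d=rays(n,uv);uv=np.atleast_2d(uv);return p+d*dep[uv[:,1],uv[:,0]][:,None]
def proj(n,X):
    K,p,r=cal(n);c=(np.atleast_2d(X)-p)@r
    return np.c_[K[0,2]+K[0,0]*c[:,0]/-c[:,2],K[1,2]-K[1,1]*c[:,1]/-c[:,2]]
def tri(uvs):
    A=np.zeros((3,3));b=np.zeros(3)
    for n,uv in uvs:
        p,d=rays(n,uv);d=d[0]/np.linalg.norm(d[0]);M=np.eye(3)-np.outer(d,d);A+=M;b+=M@p
    return np.linalg.solve(A,b)
E
python3 - <<'E'
from h import *
p=cv2.imread("pics/top0.png")
cv2.imwrite("pics/crop0.png",cv2.resize(p[140:230,200:350],None,fx=5.3,fy=5.3,interpolation=cv2.INTER_CUBIC))
Z={"ears":30.5,"dowel_left":64,"dowel_right":64,"handle":45,"clamp_tails":10,"clamp":0,"upper":0,"lower":8,"stop":0}
for k,z in Z.items():
    for n in("top","side"):
        for r in viewer.tip_of(n,k)[:4]: print(k,n,round(r["score"],2),np.round(r["centre"],1),np.round(onz(n,r["centre"],z)[0],1))
for n in("top","side"):
  d=np.load(f"pics/{n}0.npy")
  for k in("clamp","upper","lower"):
    for r in viewer.trace(n,k)[:3]:
        v,u=np.nonzero(r["mask"]);P=depthpts(n,np.c_[u,v],d)
        print(n,k,round(r["score"],2),len(u),np.round(r["centre"]),np.round(np.median(P,0),1),np.round(np.percentile(P,[2,98],axis=0),0).tolist())
        np.save(f"pics/m_{n}_{k}_{int(r['centre'][0])}.npy",r["mask"])
d=np.load("pics/top0.npy")
print("table",np.round(depthpts("top",[[270,120],[380,240],[200,215],[290,230]],d),1))
d=np.load("pics/side0.npy")
print("table",np.round(depthpts("side",[[200,300],[350,250]],d),1))
E
```

```text
ears top 0.76 [313.9 197.1] [553.   18.   30.5]
ears top 0.51 [163.3 217. ] [483.7 472.3  30.5]
ears top 0.45 [430.5 207.8] [ 526.3 -334.    30.5]
ears top 0.17 [313.  172.4] [630.1  22.6  30.5]
ears side 0.56 [307.8 217.9] [549.9  26.2  30.5]
dowel_left top 0.92 [299.9 167.5] [636.2  61.   64. ]
dowel_right top 0.88 [328.8 165.6] [643.5 -25.5  64. ]
dowel_right side 0.58 [302. 190.] [638.3 -28.8  64. ]
handle top 0.61 [427.9 208.6] [ 521.4 -322.7   45. ]
handle top 0.33 [251.3 136.9] [736.2 215.4  45. ]
handle side 0.72 [392.3 178.5] [ 519.6 -324.5   45. ]
handle side 0.7 [300.5 189.8] [666.6 -47.1  45. ]
handle side 0.49 [276.9 200.3] [666.8  47.3  45. ]
handle side 0.36 [170.4 320.8] [443.4 501.1  45. ]
clamp_tails top 0.76 [223.  209.6] [512.8 297.6  10. ]
clamp_tails top 0.7 [192.8 301.8] [235.2 370.1  10. ]
clamp_tails top 0.66 [265.4 238.9] [425.2 162.9  10. ]
clamp_tails top 0.63 [204.3 227.9] [455.2 351.3  10. ]
clamp_tails side 0.97 [278.7 355.3] [249.  373.2  10. ]
clamp_tails side 0.74 [241.5 273.8] [499.1 292.2  10. ]
clamp_tails side 0.65 [295.5 265.6] [432.7 173.   10.
[... 1371 characters left out ...]
381.9 205.4  18.5] [[331.0, 161.0, 0.0], [442.0, 225.0, 23.0]]
side clamp 0.77 201 [251. 240.] [585.8 202.2   9.6] [[576.0, 166.0, 0.0], [616.0, 232.0, 16.0]]
side clamp 0.66 385 [231. 265.] [542.2 291.6  18. ] [[495.0, 267.0, 2.0], [602.0, 322.0, 23.0]]
side upper 0.79 881 [393. 184.] [ 502.1 -308.9   22.9] [[465.0, -382.0, 2.0], [560.0, -254.0, 64.0]]
side upper 0.43 1306 [289. 210.] [618.7  32.7  42.6] [[554.0, -39.0, 11.0], [685.0, 89.0, 56.0]]
side lower 0.96 1344 [289. 206.] [617.7  32.9  42.6] [[554.0, -38.0, 9.0], [686.0, 89.0, 56.0]]
table [[ 809.5  166.4   -1.2]
 [ 429.6 -185.7   -2.6]
 [ 496.4  370.9   -1.8]
 [ 454.9   90.1   -1.2]]
table [[499.1 408.5  -0.7]
 [389.4  15.8   2. ]]
```

View pics/crop0.png

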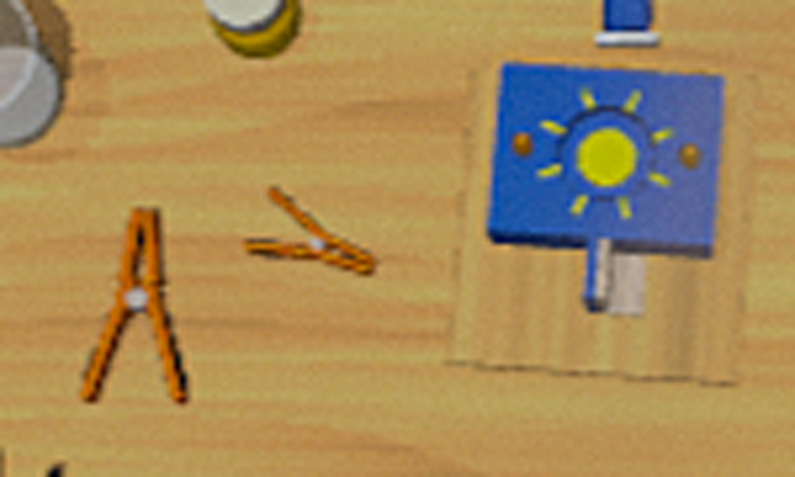

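The crop confirms the large orange clamp: pin at crop (135,298), jaws pointing up (away from the robot), tails spread towards it. The ears are at crop (600,270).

```bash
cat > fit.py <<'E'
from h import *
def rect(n,d,box,zlo,zhi,zp,show=None):
    "rect of the points in a world xy-box with height in band, their pixels cast on plane zp"
    v,u=np.mgrid[0:400,0:640];uv=np.c_[u.ravel(),v.ravel()];P=depthpts(n,uv,d)
    m=(P[:,0]>box[0])&(P[:,0]<box[1])&(P[:,1]>box[2])&(P[:,1]<box[3])&(P[:,2]>zlo)&(P[:,2]<zhi)&(d.ravel()>0)
    M=m.reshape(400,640).astype(np.uint8)
    cnt=max(cv2.findContours(M,cv2.RETR_EXTERNAL,cv2.CHAIN_APPROX_NONE)[0],key=cv2.contourArea)[:,0]
    F=np.zeros_like(M);cv2.drawContours(F,[cnt],-1,1,-1);vv,uu=np.nonzero(F)
    Q=onz(n,np.c_[uu,vv],zp)[:,:2]
    (c,s,a)=cv2.minAreaRect(Q.astype(np.float32))
    return np.round(c,1),np.round(s,1),round(a,1),np.round(Q.mean(0),1)
E
python3 - <<'E'
from fit import *
for n in("top","side"):
    d=np.load(f"pics/{n}0.npy")
    print(n,"lower",rect(n,d,[570,710,-70,110],36,51,44))
    print(n,"upper",rect(n,d,[440,600,-410,-240],15,29,22))
    print(n,"handle",rect(n,d,[440,600,-410,-240],54,72,62))
    print(n,"clamp",rect(n,d,[480,630,240,340],8,30,20))
    print(n,"ears",rect(n,d,[540,585,-10,50],38,62,53))
    p=cv2.imread(f"pics/{n}0.png");hsv=cv2.cvtColor(p,cv2.COLOR_BGR2HSV).astype(int)
    m=(hsv[...,0]>4)&(hsv[...,0]<14)&(hsv[...,1]>190)&(hsv[...,2]>90)
    b=(slice(170,220),slice(208,242)) if n=="top" else (slice(243,285),slice(208,258))
    M=np.zeros((400,640),bool);M[b]=m[b];v,u=np.nonzero(M)
    Q=onz(n,np.c_[u,v],20)[:,:2]
    print(n,len(u),"mean",Q.mean(0));
    for lo in np.arange(495,610,10):
        q=Q[(Q[:,0]>=lo)&(Q[:,0]<lo+10)]
        if len(q): print(lo+5,len(q),np.round([q[:,1].min(),q[:,1].mean(),q[:,1].max()],1))
    for k in("dowel_left","dowel_right"): pass
print("dowels/ears tri", tri([("top",[328.8,165.6]),("side",[302,190])]),tri([("top",[313.9,197.1]),("side",[307.8,217.9])]),tri([("top",[427.9,208.6]),("side",[392.3,178.5])]))
E
```

```text
top lower (array([638.5,  18.3]), array([130. , 102.1]), 86.8, array([638.5,  18.2]))
top upper (array([ 519. , -325.8]), array([100.7, 131.7]), 5.7, array([ 518.8, -326. ]))
top handle (array([ 517.8, -324.8]), array([78.4, 24.1]), 5.4, array([ 517.7, -325.3]))
top clamp (array([551. , 289.1]), array([112.5,  61.3]), 1.0, array([550.6, 288.6]))
top ears (array([568.8,  20.5]), array([33.6, 12. ]), 1.3, array([568.4,  21.6]))
top 20 mean [551.28982913 288.94562543]
500 2 [263.5 288.1 312.6]
510 1 [310.2 310.2 310.2]
520 3 [268.2 293.6 307.7]
530 1 [302.5 302.5 302.5]
540 2 [272. 286. 300.]
550 1 [275.8 275.8 275.8]
560 1 [292.2 292.2 292.2]
570 1 [295.4 295.4 295.4]
580 4 [280.7 287.  293.3]
590 4 [281.1 281.4 281.7]
side lower (array([628.4,  26.1]), array([139. , 123.6]), 87.3, array([634.4,  27.8]))
side upper (array([ 515.7, -317.7]), array([106.9, 143.6]), 5.4, array([ 506.7, -300.5]))
side handle (array([ 514.7, -316.5]), array([85.1, 33.4]), 4.7, array([ 514.4, -316.9]))
side clamp (array([540. , 286.2]), array([ 61. , 127.2]), 78.0, array([541.6, 294.2]))
side ears (array([560.3,  33.6]), array([26. , 52.5]), 49.2, array([561.1,  32.4]))
side 71 mean [530.42308041 290.5360451 ]
500 8 [271.4 292.6 323.2]
510 6 [274.8 284.9 318.9]
520 8 [280.1 291.4 316.9]
530 6 [279.8 284.9 287.6]
540 6 [285.1 293.2 312.1]
550 3 [300.1 302.8 308. ]
560 7 [283.7 297.3 309.5]
570 6 [216.3 269.6 293.5]
580 5 [237.5 289.2 306.7]
590 3 [292.2 299.6 304.4]
dowels/ears tri [641.24161947 -27.493659    63.93672122] [555.37041471  19.29137545  24.18965243] [ 520.27825309 -323.34170781   45.30112493]
```

```bash
cat >> h.py <<'E'
def to(x,y,z,yaw):
    "turn (deg, tool axes) and then shift (mm, tool axes after the turn) to the down-pointing pose with tool x at yaw (deg)"
    o=arm.get_obs();Rc=R.from_rotvec(o["ee_rot"]);Rt=R.from_euler("z",yaw,degrees=True)*R.from_euler("x",180,degrees=True)
    t=(Rc.inv()*Rt).as_rotvec(degrees=True);s=Rt.inv().apply(np.array([x,y,z])-o["tcp_pos"])
    print("t",round(o["clock"],2),"pos",np.round(o["tcp_pos"],1),"turn",np.round(t,1),"shift",np.round(s,1),"F",np.round(o["ft_force"],1),"gap",round(o["finger_gap"]*94,1),"grip",round(o["gripper_force"],1))
E
python3 - <<'E'
from fit import *
f=lambda u,v:[200+u/5.3-.4,140+v/5.3-.4]
print("pin",onz("top",f(135,298),20),"tails",onz("top",[f(90,400),f(181,400)],20),"tip",onz("top",f(146,210),20))
print("dow",onz("top",[f(521,143),f(689,156)],62),"earend",onz("top",f(600,306),53))
d=np.load("pics/top0.npy")
v,u=np.mgrid[0:400,0:640];uv=np.c_[u.ravel(),v.ravel()];P=depthpts("top",uv,d)
m=(P[:,0]>480)&(P[:,0]<630)&(P[:,1]>245)&(P[:,1]<335)&(P[:,2]>8)&(P[:,2]<30)
Q=onz("top",uv[m],20)
for lo in range(495,615,10):
    q=Q[(Q[:,0]>=lo)&(Q[:,0]<lo+10),1]
    if len(q):print(lo+5,len(q),np.round([q.min(),q.max(),(q.min()+q.max())/2],1))
print(Q[:,0].min(),Q[:,0].max())
to(508,289,190,1)
E
```

```text
pin [[554.14258914 291.3907467   20.        ]] tails [[494.03078049 313.68529796  20.        ]
 [494.98027542 261.23397082  20.        ]] tip [[606.52749145 288.14842582  20.        ]]
dow [[639.4981652   67.25336049  62.        ]
 [633.49069587 -28.0829493   62.        ]] earend [[547.95951314  20.58623224  53.        ]]
500 22 [257.4 318.7 288.1]
510 21 [261.2 316.5 288.8]
520 19 [264.8 313.8 289.3]
530 23 [268.4 311.3 289.9]
540 23 [269.1 306.  287.6]
550 27 [275.8 303.5 289.7]
560 24 [276.4 301.  288.7]
570 19 [276.9 298.9 287.9]
580 19 [277.7 299.3 288.5]
590 24 [278.2 297.2 287.7]
600 16 [275.7 294.7 285.2]
610 3 [285.5 294.9 290.2]
494.2743292900061 607.2785946908265
t 1.3 pos [ 294.1 -607.5  191.3] turn [-0.   0.  24.8] shift [ 229.6 -892.7    1.3] F [0.  0.8 0.1] gap 94.0 grip 0.0
```

>>> {"fn": "play_rows", "kwargs": {
  "moves": [
    [0,0,8.6,0.045,-0.05,0,0.094],
    [0,0,8.6,0.045,-0.05,0,0.094],
    [0,0,8.6,0.045,-0.05,0,0.094],
    [0,0,0,0.02,-0.058,0,0.094],
    [0,0,0,0.02,-0.058,0,0.094]
  ]
}}

```text
clock: 1.92
tcp_pos: [412.6, -320.6, 191.6]
ee_rot: [3.141, 0.001, 0.001]
ft_force: [2.1, -0.5, 0.1]
finger_gap: 1.001
gripper_force: 0.0
```

>>> {"fn": "play_rows", "kwargs": {
  "moves": [
    [0,0,0,0.01,-0.06,0,0.094],
    [0,0,0,0.01,-0.06,0,0.094],
    [0,0,0,0.01,-0.06,0,0.094],
    [0,0,0,0.01,-0.06,0,0.094],
    [0,0,0,0.01,-0.06,0,0.094]
  ]
}}

```text
clock: 2.55
tcp_pos: [462.0, -20.6, 191.8]
ee_rot: [3.141, 0.0, 0.002]
ft_force: [1.6, -0.4, 0.4]
finger_gap: 1.003
gripper_force: 0.0
```

```bash
python3 -c "
from h import *
to(509,289,90,0)"
```

```text
t 2.55 pos [462.  -20.6 191.8] turn [ 0.  -0.1  0. ] shift [  47.  -309.6  101.8] F [ 1.6 -0.4  0.4] gap 94.2 grip 0.0
```

>>> {"fn": "play_rows", "kwargs": {
  "moves": [
    [0,0,0,0.0095,-0.062,0,0.094],
    [0,0,0,0.0095,-0.062,0.01,0.094],
    [0,0,0,0.0095,-0.062,0.03,0.094],
    [0,0,0,0.0095,-0.062,0.03,0.094],
    [0,0,0,0.009,-0.0615,0.032,0.094]
  ]
}}

```text
clock: 3.18
tcp_pos: [506.0, 268.6, 98.4]
ee_rot: [-3.141, 0.0, -0.001]
ft_force: [0.7, -1.3, 0.3]
finger_gap: 1.001
gripper_force: 0.0
```

```bash
python3 - <<'E'
from fit import *
to(509,289,11,0)
for n in("top","side"):
    p,d=viewer.snapshot(n);cv2.imwrite(f"pics/{n}1.png",p)
a=cv2.resize(cv2.imread("pics/top1.png")[150:250,170:270],None,fx=4,fy=4,interpolation=cv2.INTER_CUBIC)
b=cv2.resize(cv2.imread("pics/side1.png")[200:300,180:280],None,fx=4,fy=4,interpolation=cv2.INTER_CUBIC)
cv2.imwrite("pics/c1.png",np.hstack([a,b]))
E
```

```text
t 3.17 pos [506.  268.6  98.4] turn [-0. -0. -0.] shift [  3.  -20.4  87.4] F [ 0.7 -1.3  0.3] gap 94.1 grip 0.0
```

View pics/c1.png

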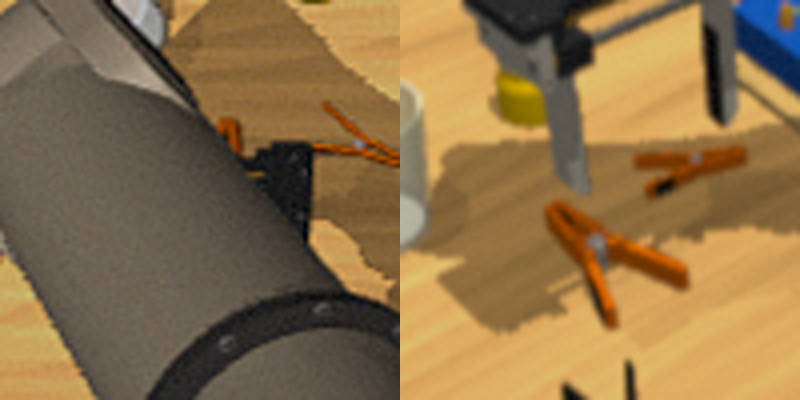

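The left half shows the arm hiding the clamp from above. In the right half the fingers are above the clamp: tails at (612,320) and (683,278), pin at (597,247).

>>> {"fn": "play_rows", "kwargs": {
  "moves": [
    [0,0,0,0,0,0.02,0.094],
    [0,0,0,0,0,0.0,0.094],
    [0,0,0,0,0,0.0,0.094],
    [0,0,0,0,0,0.0,0.094],
    [0,0,0,0,0,0,0.094]
  ]
}}

```text
clock: 3.9
tcp_pos: [506.0, 266.7, 79.7]
ee_rot: [-3.141, -0.0, -0.001]
ft_force: [0.1, 0.1, -0.3]
finger_gap: 1.001
gripper_force: 0.0
```

```bash
python3 -c "
from h import *
to(509,289,11,0)"
```

```text
t 3.9 pos [506.  266.7  79.7] turn [-0. -0.  0.] shift [  3.  -22.3  68.7] F [ 0.1  0.1 -0.3] gap 94.1 grip 0.0
```

>>> {"fn": "play_rows", "kwargs": {
  "moves": [
    [0,0,0,0.003,-0.0223,0.02,0.094],
    [0,0,0,0,0,0.025,0.094],
    [0,0,0,0,0,0.0237,0.094],
    [0,0,0,0,0,0,0.03],
    [0,0,0,0,0,0,0.0]
  ],
  "force": 40
}}

```text
clock: 4.53
tcp_pos: [509.0, 289.3, 11.3]
ee_rot: [-3.141, -0.0, -0.001]
ft_force: [-0.4, -0.4, -0.2]
finger_gap: 0.825
gripper_force: 0.0
```

>>> {"fn": "play_rows", "kwargs": {
  "moves": [
    [0,0,0,0,0,0,0.0],
    [0,0,0,0,0,0,0.0],
    [0,0,0,0,0,0,0.0],
    [0,0,0,0,0,0,0.0],
    [0,0,0,0,0,0,0.0]
  ],
  "force": 40
}}

```text
clock: 5.15
tcp_pos: [508.6, 289.0, 10.3]
ee_rot: [-3.142, -0.001, -0.0]
ft_force: [0.7, -0.2, -0.3]
finger_gap: 0.291
gripper_force: 0.0
```

```bash
python3 - <<'E'
from fit import *
to(509,289,11,0)
p,d=viewer.snapshot("side");cv2.imwrite("pics/side2.png",p)
cv2.imwrite("pics/c2.png",cv2.resize(p[210:300,180:280],None,fx=6,fy=6,interpolation=cv2.INTER_CUBIC))
E
```

```text
t 5.15 pos [508.6 289.   10.3] turn [-0. -0.  0.] shift [ 0.4  0.  -0.7] F [ 0.7 -0.2 -0.3] gap 27.4 grip 0.0
```

View pics/c2.png

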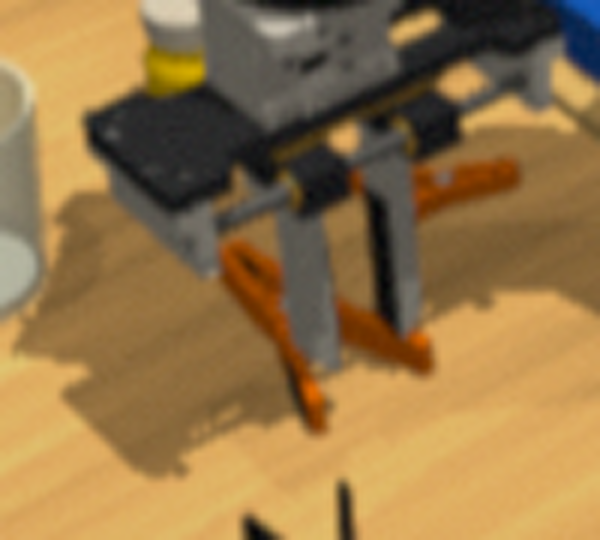

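The picture shows the fingers nearly shut (tips at (320,365) and (400,330)), but the clamp tails at (320,425) and (430,360) are still spread. I'll project the finger positions to see whether they really straddle the tails.

```bash
python3 - <<'E'
from fit import *
o=arm.get_obs();print(o["clock"],o["finger_gap"]*94,o["gripper_force"],np.round(o["tcp_pos"],1))
c=lambda X:np.round((proj("side",X)-[180,210])*6)
g=o["finger_gap"]*47
print("finger tips",c([[509,289+g,2],[509,289-g,2]]))
print("model tails 60/45 behind z10, pin, jaw",c([[494,315,10],[494,261,10],[509,314,10],[509,264,10],[554,289,20],[606,289,20]]))
f=lambda u,v:[180+u/6,210+v/6]
print("seen tails end z10",onz("side",[f(320,420),f(430,362)],10),"jaw tip z18",onz("side",f(232,248),18))
E
```

```text
5.2 23.801341015788907 0.0 [508.6 289.1  10.3]
finger tips [[339. 395.]
 [387. 369.]]
model tails 60/45 behind z10, pin, jaw [[329. 415.]
 [438. 355.]
 [311. 395.]
 [412. 340.]
 [300. 297.]
 [234. 239.]]
seen tails end z10 [[493.76922457 319.51118305  10.        ]
 [492.71072059 266.14632138  10.        ]] jaw tip z18 [[603.78999015 291.87095639  18.        ]]
```

```bash
python3 - <<'E'
from fit import *
o=arm.get_obs();print(o["clock"],o["finger_gap"]*94,o["gripper_force"],np.round(o["tcp_pos"],1),np.round(o["ft_force"],1))
print("c1 tip exp",np.round((proj("side",[[506,268.6+47,90.4],[506,268.6+59,90.4],[506,268.6-47,90.4]])-[180,200])*4)+[400,0])
p,d=viewer.snapshot("side");cv2.imwrite("pics/c3.png",cv2.resize(p[225:290,200:270],None,fx=8,fy=8,interpolation=cv2.INTER_CUBIC))
for (u,v) in [(231,262),(231,266),(232,269),(229,270),(232,276),(246,262),(246,258),(250,268),(240,270)]:
    print((u,v),np.round((np.array([u,v])-[200,225])*8),np.round(depthpts("side",[[u,v]],d)[0]))
o=arm.get_obs();print(o["clock"],o["finger_gap"]*94,o["gripper_force"])
E
```

```text
5.2 23.801341015788907 0.0 [508.6 289.1  10.3] [-0.3  0.4  0.2]
c1 tip exp [[595. 204.]
 [577. 213.]
 [724. 140.]]
(231, 262) [248 296] [501. 316.  60.]
(231, 266) [248 328] [508. 313.  42.]
(232, 269) [256 352] [502. 315.  37.]
(229, 270) [232 360] [520. 314.  21.]
(232, 276) [256 408] [496. 320.  22.]
(246, 262) [368 296] [501. 275.  37.]
(246, 258) [368 264] [499. 275.  51.]
(250, 268) [400 344] [493. 270.  19.]
(240, 270) [320 360] [522. 282.   1.]
5.25 19.294612491881402 0.0
```

View pics/c3.png

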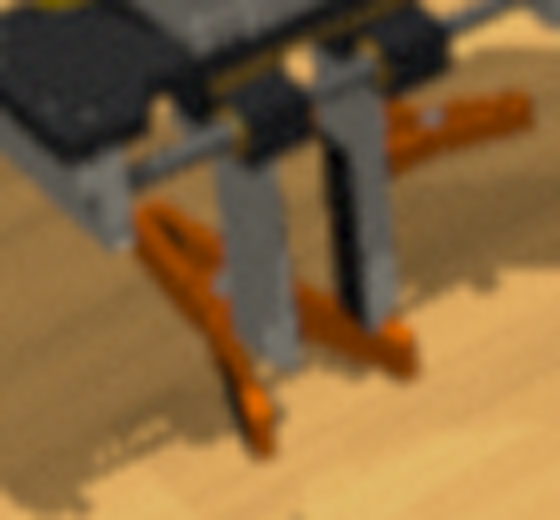

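The fingers keep closing without any force, and the tips look about 15–20 mm higher than the stated geometry says, so they passed above the clamp. I'll rise, open and measure the tip height.

>>> {"fn": "play_rows", "kwargs": {
  "moves": [
    [0,0,0,0,0,-0.05,0.02],
    [0,0,0,0,0,-0.04,0.06],
    [0,0,0,0,0,0,0.06],
    [0,0,0,0,0,0,0.06],
    [0,0,0,0,0,0,0.06]
  ]
}}

```text
clock: 5.88
tcp_pos: [508.0, 288.6, 99.1]
ee_rot: [3.141, 0.001, -0.003]
ft_force: [-0.3, 0.2, 0.7]
finger_gap: 0.604
gripper_force: 0.0
```

```bash
python3 - <<'E'
from fit import *
o=arm.get_obs();print(o["clock"],o["finger_gap"]*94,o["gripper_force"],np.round(o["tcp_pos"],1),np.round(o["ft_force"],1))
p,d=viewer.snapshot("side");cv2.imwrite("pics/side4.png",p)
v,u=np.mgrid[190:300,190:300];uv=np.c_[u.ravel(),v.ravel()];P=depthpts("side",uv,d)
for s in(1,-1):
    y0=289+s*(o["finger_gap"]*47+5)
    m=(abs(P[:,0]-509)<16)&(abs(P[:,1]-y0)<14)&(P[:,2]>60)&(P[:,2]<140)
    q=P[m];i=np.argsort(uv[m][:,1]);print(len(q),np.c_[uv[m],np.round(q)][i[-8:]].astype(int).tolist())
    print("exp tip px",proj("side",[509,y0,o["tcp_pos"][2]-8]))
q=P[(P[:,0]>480)&(P[:,0]<560)&(P[:,1]>245)&(P[:,1]<330)&(P[:,2]>9)&(P[:,2]<50)];print("clamp z",np.percentile(q[:,2],[5,50,95]),len(q))
cv2.imwrite("pics/c4.png",cv2.resize(p[200:290,190:290],None,fx=6,fy=6,interpolation=cv2.INTER_CUBIC))
E
```

```text
5.875 56.766024748240035 0.0 [508.  288.6  99.1] [-0.3  0.2  0.7]
54 [[226, 243, 499, 324, 123], [227, 243, 499, 321, 122], [224, 244, 498, 329, 123], [225, 244, 497, 327, 123], [226, 244, 501, 323, 118], [227, 244, 497, 322, 120], [228, 244, 499, 319, 117], [227, 245, 498, 322, 117]]
exp tip px [[225.45683732 251.46225578]]
66 [[246, 233, 508, 263, 116], [247, 233, 506, 261, 116], [248, 233, 501, 262, 120], [249, 233, 499, 260, 120], [250, 233, 498, 258, 120], [248, 234, 500, 263, 118], [249, 234, 500, 260, 116], [250, 234, 498, 258, 116]]
exp tip px [[248.99989934 239.86960649]]
clamp z [10.21767222 18.69175155 22.57135534] 216
```

View pics/c4.png

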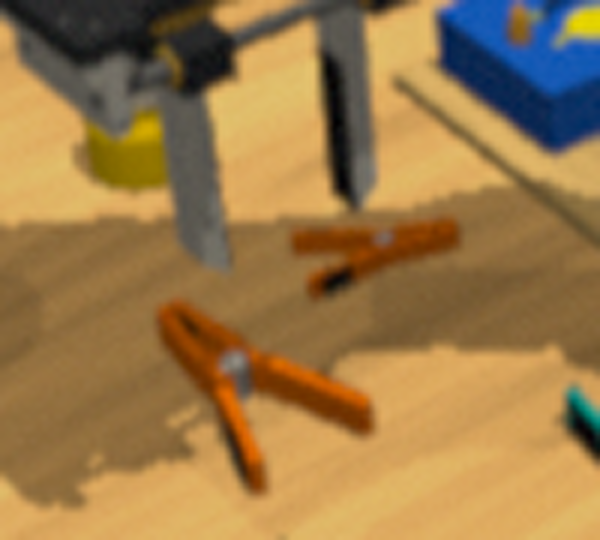

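The new picture shows the fingertips at (215,265) and (355,200), at z≈116 with the TCP reading 99. So the tips really stand about 16 mm behind the reported TCP, and the clamp is undisturbed. I'll go lower in checked steps.

>>> {"fn": "play_rows", "kwargs": {
  "moves": [
    [0,0,0,0.001,0,0.04,0.094],
    [0,0,0,0,0,0.02,0.094],
    [0,0,0,0,0,0.014,0.094],
    [0,0,0,0,0,0.015,0.094],
    [0,0,0,0,0,0.015,0.094]
  ]
}}

```text
clock: 6.55
tcp_pos: [509.9, 289.2, -4.2]
ee_rot: [-3.141, -0.001, -0.001]
ft_force: [0.1, 0.4, 0.2]
finger_gap: 1.0
gripper_force: 0.0
```

```bash
cat > tip.py <<'E'
from fit import *
def tip(n="side"):
    o=arm.get_obs();x,y,z=o["tcp_pos"];print(round(o["clock"],2),round(o["finger_gap"]*94,1),round(o["gripper_force"],1),np.round(o["tcp_pos"],1),np.round(o["ft_force"],1))
    p,d=viewer.snapshot(n);P=depthpts(n,np.indices((400,640))[::-1].reshape(2,-1).T,d)
    hsv=cv2.cvtColor(p,cv2.COLOR_BGR2HSV).reshape(-1,3)
    for s in(1,-1):
        y0=y+s*(o["finger_gap"]*47+5)
        m=(abs(P[:,0]-x)<14)&(abs(P[:,1]-y0)<12)&(P[:,2]>z-10)&(P[:,2]<z+60)&(hsv[:,1]<70)
        print(m.sum(),np.round(np.sort(P[m,2])[:8]))
    return p,d
E
python3 - <<'E'
from tip import *
p,d=tip();cv2.imwrite("pics/c5.png",cv2.resize(p[210:300,190:290],None,fx=6,fy=6,interpolation=cv2.INTER_CUBIC))
E
```

```text
6.55 94.0 0.0 [509.9 289.2  -4.2] [0.1 0.4 0.2]
78 [17. 19. 21. 21. 22. 22. 24. 24.]
69 [15. 17. 17. 17. 18. 20. 20. 20.]
```

>>> {"fn": "play_rows", "kwargs": {
  "moves": [
    [0,0,0,0,0,0.004,0.094],
    [0,0,0,0,0,0.003,0.094],
    [0,0,0,0,0,0.002,0.094],
    [0,0,0,0,0,0,0.094],
    [0,0,0,0,0,0,0.094]
  ]
}}

```text
clock: 7.22
tcp_pos: [509.7, 289.1, -12.5]
ee_rot: [-3.141, -0.001, -0.0]
ft_force: [-0.1, -0.9, 0.3]
finger_gap: 1.002
gripper_force: 0.0
```

```bash
python3 - <<'E'
from tip import *
tip()
E
```

```text
7.22 94.1 0.0 [509.7 289.1 -12.5] [-0.1 -0.9  0.3]
77 [10. 11. 13. 13. 14. 15. 16. 16.]
65 [ 7.  7.  9. 10. 11. 11. 13. 14.]
```

>>> {"fn": "play_rows", "kwargs": {
  "moves": [
    [0,0,0,0,0,0.003,0.06],
    [0,0,0,0,0,0,0.0],
    [0,0,0,0,0,0,0.0],
    [0,0,0,0,0,0,0.0],
    [0,0,0,0,0,0,0.0]
  ],
  "force": 40
}}

```text
clock: 7.9
tcp_pos: [511.3, 289.8, -13.9]
ee_rot: [-3.14, -0.0, -0.005]
ft_force: [0.2, -1.8, 22.0]
finger_gap: 0.509
gripper_force: 15.5
```

>>> {"fn": "play_rows", "kwargs": {
  "moves": [
    [0,0,0,0,0,0,0.0],
    [0,0,0,0,0,0,0.0],
    [0,0,0,0,0,0,0.0],
    [0,0,0,0,0,0,0.0],
    [0,0,0,0,0,0,0.0]
  ]
}}

```text
clock: 8.52
tcp_pos: [511.4, 290.1, -13.9]
ee_rot: [-3.14, -0.0, -0.005]
ft_force: [0.3, -0.9, 21.8]
finger_gap: 0.244
gripper_force: 47.3
```

```bash
python3 - <<'E'
from tip import *
p,d=tip();cv2.imwrite("pics/c6.png",cv2.resize(p[210:300,190:290],None,fx=6,fy=6,interpolation=cv2.INTER_CUBIC))
to(509,289,60,-3.3)
E
```

```text
8.53 22.9 47.3 [511.4 290.1 -13.9] [ 0.3 -0.9 21.8]
75 [ 6.  9.  9. 10. 12. 13. 13. 14.]
48 [ 9.  9. 11. 17. 17. 18. 19. 19.]
t 8.57 pos [511.4 290.1 -13.9] turn [-0.1 -0.2  3.3] shift [ -2.3   1.2 -73.9] F [ 0.3 -1.8 22.5] gap 23.2 grip 47.3
```

View pics/c6.png

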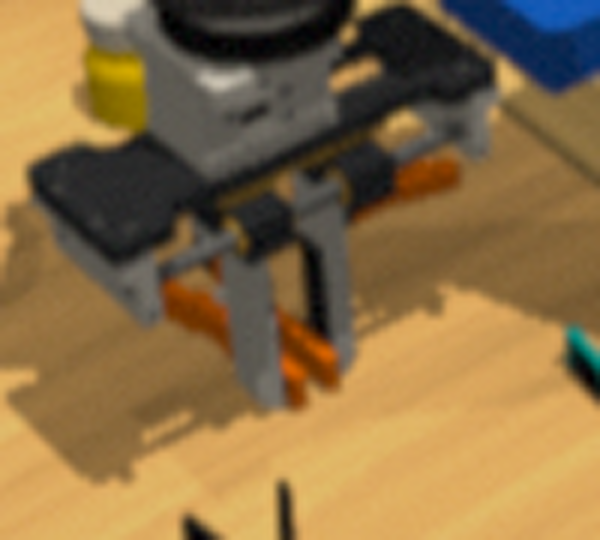

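The clamp is squeezed fully: gap 23 mm, tails parallel at (295,390) and (330,375). The fingertips rest on the table at TCP z = −13.9. I'll lift and turn it to the ears' direction.

>>> {"fn": "play_rows", "kwargs": {
  "moves": [
    [0,0,0,0,0,-0.02,0.0],
    [0,0,0,0,0,-0.03,0.0],
    [0,0,3.3,0,0,-0.02,0.0],
    [0,0,0,-0.02,0.04,0,0.0],
    [0,0,0,-0.02,0.05,0,0.0]
  ]
}}

```text
clock: 9.2
tcp_pos: [463.9, 201.2, 54.8]
ee_rot: [-3.14, 0.092, -0.001]
ft_force: [1.2, -0.9, -0.3]
finger_gap: 0.242
gripper_force: 39.5
```

```bash
python3 -c "
from h import *
to(442.3,29.4,50,-3.3)"
```

```text
t 9.2 pos [463.9 201.2  54.8] turn [-0. -0. -0.] shift [-11.7 172.8   4.8] F [ 1.2 -0.9 -0.3] gap 22.7 grip 39.5
```

>>> {"fn": "play_rows", "kwargs": {
  "moves": [
    [0,0,0,-0.003,0.043,0,0.0],
    [0,0,0,-0.003,0.043,0,0.0],
    [0,0,0,-0.003,0.043,0.005,0.0],
    [0,0,0,-0.003,0.0438,0.02,0.0],
    [0,0,0,0,0,0,0.0]
  ]
}}

```text
clock: 9.82
tcp_pos: [441.2, 26.5, 28.7]
ee_rot: [3.139, -0.1, -0.003]
ft_force: [0.3, -0.3, -1.2]
finger_gap: 0.243
gripper_force: 39.5
```

```bash
python3 - <<'E'
from fit import *
to(442.3,29.4,6.5,-3.3)
p,d=viewer.snapshot("side");q,_=viewer.snapshot("top")
a=cv2.resize(p[170:270,250:350],None,fx=4,fy=4,interpolation=cv2.INTER_CUBIC)
b=cv2.resize(q[130:230,270:370],None,fx=4,fy=4,interpolation=cv2.INTER_CUBIC)
cv2.imwrite("pics/c7.png",np.hstack([a,b]))
E
```

```text
t 9.82 pos [441.2  26.5  28.7] turn [ 0.1  0.1 -0.4] shift [ 0.9 -3.  22.2] F [ 0.3 -0.3 -1.2] gap 22.8 grip 39.5
```

View pics/c7.png

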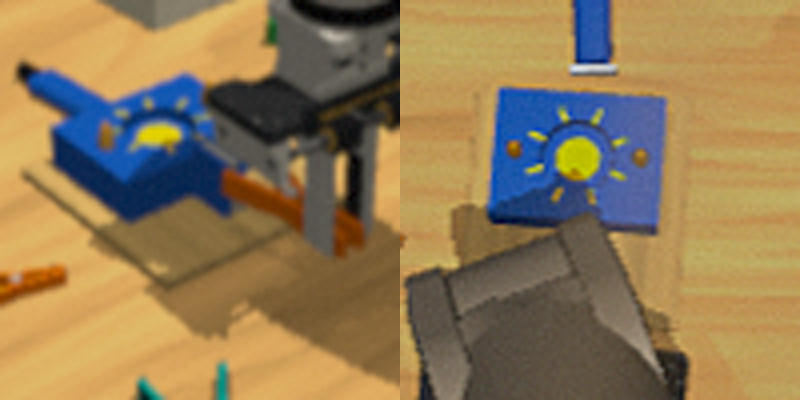

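The jaws (230,185 on the left) are level in front of the ears (215,200), and the block is unmoved. I'll lower to ear height, correct y, and go forward along +x.

>>> {"fn": "play_rows", "kwargs": {
  "moves": [
    [0,0,-0.4,0.001,-0.003,0.012,0.0],
    [0,0,0,0,0,0.01,0.0],
    [0,0,0,0,0,0,0.0],
    [0,0,0,0.005,0,0,0.0],
    [0,0,0,0.005,0,0,0.0]
  ]
}}

```text
clock: 10.55
tcp_pos: [454.5, 32.2, 7.6]
ee_rot: [-3.14, 0.079, -0.001]
ft_force: [0.5, -0.4, -0.8]
finger_gap: 0.244
gripper_force: 39.5
```

```bash
python3 - <<'E'
from fit import *
to(482.3,27.1,6.5,-3.3)
# jaw positions ahead of tool in the side view: orange pixels' world points
p,d=viewer.snapshot("side");h=cv2.cvtColor(p,cv2.COLOR_BGR2HSV)
m=np.zeros((400,640),bool);m[170:270,280:350]=1
m&=(h[...,0]>3)&(h[...,0]<14)&(h[...,1]>170)&(d>0)
v,u=np.nonzero(m);P=depthpts("side",np.c_[u,v],d);P=P[(P[:,0]>440)&(P[:,0]<580)&(P[:,1]<80)]
for lo in range(480,560,10):
    q=P[(P[:,0]>=lo)&(P[:,0]<lo+10)]
    if len(q):print(lo,len(q),np.round(q.min(0)),np.round(q.max(0)))
E
```

```text
t 10.55 pos [454.5  32.2   7.6] turn [-0.  -0.   0.4] shift [28.   3.5  1.1] F [ 0.5 -0.4 -0.8] gap 23.0 grip 39.5
480 8 [480.  39.  27.] [488.  45.  44.]
490 6 [492.  25.  30.] [499.  44.  42.]
500 14 [501. -20.   0.] [510.  47.  43.]
510 6 [513.  20.  38.] [518.  51.  44.]
520 8 [521.  44.  31.] [530.  51.  43.]
530 8 [531.  46.  28.] [539.  54.  42.]
540 11 [540.  47.  32.] [549.  54.  42.]
550 1 [551.  51.  41.] [551.  51.  41.]
```

>>> {"fn": "play_rows", "kwargs": {
  "moves": [
    [0,0,0.4,0,0.0035,0.001,0.0],
    [0,0,0,0.004,0,0,0.0],
    [0,0,0,0.008,0,0,0.0],
    [0,0,0,0.008,0,0,0.0],
    [0,0,0,0,0,0,0.0]
  ]
}}

```text
clock: 11.22
tcp_pos: [474.4, 27.5, 6.3]
ee_rot: [-3.14, 0.09, -0.001]
ft_force: [0.4, 0.2, -1.0]
finger_gap: 0.243
gripper_force: 39.5
```

```bash
python3 -c "
from h import *
to(482.3,27.1,6.5,-3.3)"
```

```text
t 11.22 pos [474.4  27.5   6.3] turn [-0. -0.  0.] shift [ 7.9 -0.  -0.2] F [ 0.4  0.2 -1. ] gap 22.8 grip 39.5
```

>>> {"fn": "play_rows", "kwargs": {
  "moves": [
    [0,0,0,0.007,0,0,0.0],
    [0,0,0,0,0,0,0.0],
    [0,0,0,0,0,0,0.0],
    [0,0,0,0,0,0,0.03],
    [0,0,0,0,0,0,0.035]
  ]
}}

```text
clock: 11.85
tcp_pos: [480.6, 27.1, 6.4]
ee_rot: [-3.14, 0.09, -0.0]
ft_force: [-0.4, 0.3, -0.5]
finger_gap: 0.368
gripper_force: 4.6
```

>>> {"fn": "play_rows", "kwargs": {
  "moves": [
    [0,0,0,0,0,0,0.04],
    [0,0,0,0,0,0,0.05],
    [0,0,0,0,0,0,0.07],
    [0,0,0,0,0,0,0.08],
    [0,0,0,0,0,0,0.08]
  ]
}}

```text
clock: 12.48
tcp_pos: [480.6, 27.1, 6.3]
ee_rot: [-3.14, 0.09, -0.0]
ft_force: [-0.4, 0.7, -1.0]
finger_gap: 0.814
gripper_force: 0.0
```

```bash
python3 - <<'E'
from fit import *
to(482.3,27.1,6.5,-3.3)
p,d=viewer.snapshot("side");h=cv2.cvtColor(p,cv2.COLOR_BGR2HSV)
a=cv2.resize(p[180:260,260:360],None,fx=6,fy=6,interpolation=cv2.INTER_CUBIC);cv2.imwrite("pics/c8.png",a)
m=np.zeros((400,640),bool);m[170:270,280:350]=1
m&=(h[...,0]>3)&(h[...,0]<14)&(h[...,1]>170)&(d>0)
v,u=np.nonzero(m);P=depthpts("side",np.c_[u,v],d);P=P[(P[:,0]>440)&(P[:,0]<600)&(P[:,1]<80)&(P[:,2]>12)]
for lo in range(460,600,10):
    q=P[(P[:,0]>=lo)&(P[:,0]<lo+10)]
    if len(q):print(lo,len(q),np.round(q.min(0)),np.round(q.max(0)))
E
```

```text
t 12.47 pos [480.6  27.1   6.3] turn [-0. -0.  0.] shift [ 1.7 -0.1 -0.2] F [-0.4  0.7 -1. ] gap 76.5 grip 0.0
460 7 [466.  14.  19.] [470.  53.  32.]
470 16 [470.   9.  21.] [480.  53.  31.]
480 9 [480.  15.  16.] [488.  50.  31.]
490 3 [490.  40.  29.] [500.  47.  32.]
500 5 [503.  17.  18.] [509.  21.  30.]
510 12 [511.  18.  17.] [520.  24.  33.]
520 1 [527.  15.  30.] [527.  15.  30.]
530 3 [536.  41.  20.] [537.  42.  26.]
540 6 [542.  35.  23.] [549.  40.  33.]
550 7 [551.  33.  24.] [560.  40.  33.]
560 4 [563.  34.  28.] [567.  39.  32.]
570 7 [572.  33.  18.] [577.  39.  34.]
```

>>> {"fn": "play_rows", "kwargs": {
  "moves": [
    [0,0,0,0,0,-0.03,0.08],
    [0,0,0,0,0,-0.05,0.08],
    [0,0,0,0,0.02,-0.04,0.08],
    [0,0,-8.8,0,0.05,0,0.08],
    [0,0,0,0.01,0.055,0,0.08]
  ]
}}

```text
clock: 13.15
tcp_pos: [491.7, -97.8, 127.2]
ee_rot: [3.137, 0.157, 0.002]
ft_force: [-0.2, 0.3, -0.2]
finger_gap: 0.851
gripper_force: 0.0
```

>>> {"fn": "play_rows", "kwargs": {
  "moves": [
    [0,0,0,0.01,0.055,0,0.08],
    [0,0,0,0.01,0.055,0,0.08],
    [0,0,0,0.01,0.055,0,0.08],
    [0,0,0,0,0,0,0.08],
    [0,0,0,0,0,0,0.08]
  ]
}}

```text
clock: 13.78
tcp_pos: [537.4, -257.5, 125.9]
ee_rot: [-3.137, -0.151, 0.001]
ft_force: [-0.5, -0.5, -0.7]
finger_gap: 0.852
gripper_force: 0.0
```

```bash
python3 - <<'E'
from fit import *
to(518.5,-325.3,60,5.5)
P={}
for n in("top","side"):
    p,d=viewer.snapshot(n);P[n]=p;cv2.imwrite(f"pics/{n}9.png",p);np.save(f"pics/{n}9.npy",d)
d=np.load("pics/top9.npy")
print("lower",rect("top",d,[570,710,-70,110],36,51,44))
print("clamp",rect("top",d,[440,584,-30,70],22,38,32))
a=cv2.resize(P["side"][180:260,260:340],None,fx=5,fy=5,interpolation=cv2.INTER_CUBIC)
b=cv2.resize(P["top"][150:230,275:355],None,fx=5,fy=5,interpolation=cv2.INTER_CUBIC)
cv2.imwrite("pics/c9.png",np.hstack([a,b]))
E
```

```text
t 13.78 pos [ 537.4 -257.5  125.9] turn [-0.  0.  0.] shift [-25.3  65.7  65.9] F [-0.5 -0.5 -0.7] gap 80.1 grip 0.0
lower (array([632.5,  18.5]), array([129.7, 114.2]), 87.2, array([638.2,  18.2]))
clamp (array([521. ,  28.9]), array([113.3,  42. ]), 1.2, array([523.7,  24.2]))
```

View pics/c9.png

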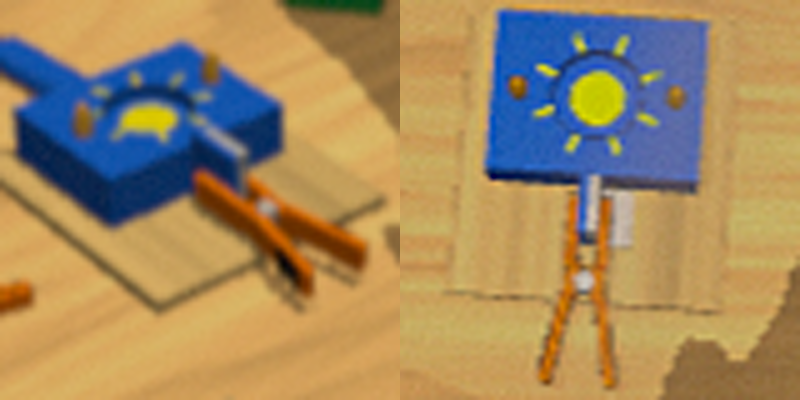

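The picture shows the clamp pinching both ears, with the jaws either side of the ear pair (235,170 left; 590,220 right), and the mould unmoved. Next is the handle.

>>> {"fn": "play_rows", "kwargs": {
  "moves": [
    [0,0,0,-0.0123,0.033,0,0.08],
    [0,0,0,-0.013,0.0327,0.01,0.08],
    [0,0,0,0,0,0.04,0.08],
    [0,0,0,0,0,0.04,0.08],
    [0,0,0,0,0,0.01,0.08]
  ]
}}

```text
clock: 14.5
tcp_pos: [517.7, -324.0, 24.5]
ee_rot: [-3.136, -0.154, 0.004]
ft_force: [0.6, 0.3, 1.1]
finger_gap: 0.847
gripper_force: 0.0
```

```bash
python3 - <<'E'
from tip import *
to(518.5,-325.3,14,5.5)
p,d=tip()
E
```

```text
t 14.5 pos [ 517.7 -324.    24.5] turn [-0.1  0.2  0.1] shift [ 0.7  1.4 10.5] F [0.6 0.3 1.1] gap 79.7 grip 0.0
14.5 79.7 0.0 [ 517.7 -324.    24.5] [0.6 0.3 1.1]
86 [16. 16. 18. 19. 20. 20. 21. 21.]
51 [21. 23. 49. 49. 53. 54. 54. 54.]
```

>>> {"fn": "play_rows", "kwargs": {
  "moves": [
    [0,0,0,0.0007,0.0014,0.009,0.08],
    [0,0,0,0,0,0,0.04],
    [0,0,0,0,0,0,0.0],
    [0,0,0,0,0,0,0.0],
    [0,0,0,0,0,0,0.0]
  ],
  "force": 50
}}

```text
clock: 15.18
tcp_pos: [519.7, -327.2, 17.6]
ee_rot: [3.138, 0.151, 0.001]
ft_force: [-0.7, 0.6, 0.8]
finger_gap: 0.462
gripper_force: 0.0
```

>>> {"fn": "play_rows", "kwargs": {
  "moves": [
    [0,0,0,0,0,0,0.0],
    [0,0,0,0,0,0,0.0],
    [0,0,0,0,0,0,0.0],
    [0,0,0,0,0,0,0.0],
    [0,0,0,0,0,-0.005,0.0]
  ]
}}

```text
clock: 15.8
tcp_pos: [519.1, -327.1, 21.9]
ee_rot: [-3.138, -0.151, 0.001]
ft_force: [-0.6, -0.1, -3.8]
finger_gap: 0.229
gripper_force: 50.0
```

```bash
python3 - <<'E'
from fit import *
to(518.5,-325.3,120,5.5)
p,d=viewer.snapshot("top")
print("upper",rect("top",d,[440,600,-410,-240],15,29,22))
E
```

```text
t 15.8 pos [ 519.1 -327.1   21.9] turn [-0.   0.1  0. ] shift [ -0.5  -1.8 -98.1] F [-0.6 -0.1 -3.8] gap 21.5 grip 50.0
upper (array([ 517.8, -315.5]), array([101., 107.]), 6.1, array([ 490.4, -307.2]))
```

>>> {"fn": "play_rows", "kwargs": {
  "moves": [
    [0,0,0,0,0,-0.04,0.0],
    [0,0,0,0,0,-0.045,0.0],
    [0,0,4.4,0,0,-0.005,0.0],
    [0,0,4.3,0.02,-0.03,0,0.0],
    [0,0,0,0.02,-0.04,0,0.0]
  ]
}}

```text
clock: 16.48
tcp_pos: [561.2, -258.4, 112.6]
ee_rot: [3.139, -0.093, 0.0]
ft_force: [0.6, 0.1, -3.9]
finger_gap: 0.234
gripper_force: 50.0
```

```bash
python3 -c "
from h import *
to(638.5,18.3,112,-3.2)"
```

```text
t 16.48 pos [ 561.2 -258.4  112.6] turn [ 0.  -0.  -0.2] shift [  61.8 -280.6    0.6] F [ 0.6  0.1 -3.9] gap 22.0 grip 50.0
```

>>> {"fn": "play_rows", "kwargs": {
  "moves": [
    [0,0,0,0.012,-0.055,0,0.0],
    [0,0,0,0.012,-0.055,0,0.0],
    [0,0,0,0.012,-0.055,0,0.0],
    [0,0,0,0.012,-0.055,0,0.0],
    [0,0,0,0.012,-0.055,0,0.0]
  ]
}}

```text
clock: 17.1
tcp_pos: [636.6, 14.7, 112.4]
ee_rot: [3.14, -0.088, 0.0]
ft_force: [0.7, -0.5, -3.3]
finger_gap: 0.231
gripper_force: 50.0
```

>>> {"fn": "play_rows", "kwargs": {
  "moves": [
    [0,0,0,0.0018,-0.0056,0,0.0],
    [0,0,0,0,0,0,0.0],
    [0,0,0,0,0,0.005,0.0],
    [0,0,0,0,0,0,0.0],
    [0,0,0,0,0,0,0.0]
  ]
}}

```text
clock: 17.73
tcp_pos: [638.3, 18.0, 107.3]
ee_rot: [3.14, -0.089, -0.0]
ft_force: [0.4, -0.5, -3.7]
finger_gap: 0.228
gripper_force: 50.0
```

```bash
python3 - <<'E'
from fit import *
to(638.5,18.3,100,-3.2)
z=arm.get_obs()["tcp_pos"][2]-17
for n in("top","side"):
    p,d=viewer.snapshot(n);cv2.imwrite(f"pics/{n}10.png",p)
    print(n,rect(n,d,[550,720,-80,120],z+14,z+30,z+22))
    uv=np.c_[np.indices((400,640))[::-1].reshape(2,-1).T];P=depthpts(n,uv,d)
    m=(abs(P[:,0]-638)<80)&(abs(P[:,1]-18)<90)&(P[:,2]>z-5);print(m.sum(),np.percentile(P[m,2],[5,25,50,75]))
E
```

```text
t 17.73 pos [638.3  18.  107.3] turn [ 0.  0. -0.] shift [ 0.1 -0.3  7.3] F [ 0.4 -0.5 -3.7] gap 21.4 grip 50.0
top (array([611.9,  80. ]), array([48.9, 13.5]), 12.8, array([608.2,  77.4]))
3101 [259.75344254 533.32933471 559.21090145 572.58752683]
side (array([632.4,  23.4]), array([138.6, 112.4]), 85.7, array([625.2,  34.4]))
6876 [110.54384845 236.51004995 357.65181848 470.52597171]
```

>>> {"fn": "play_rows", "kwargs": {
  "moves": [
    [0,0,0,0,0,0.012,0.0],
    [0,0,0,0,0,0.012,0.0],
    [0,0,0,0,0,0.005,0.0],
    [0,0,0,0,0,0.003,0.0],
    [0,0,0,0,0,0,0.0]
  ]
}}

```text
clock: 18.45
tcp_pos: [638.4, 18.9, 75.2]
ee_rot: [-3.14, 0.087, 0.0]
ft_force: [0.3, 0.6, -3.3]
finger_gap: 0.232
gripper_force: 50.0
```

>>> {"fn": "play_rows", "kwargs": {
  "moves": [
    [0,0,0,0,0,0.002,0.0],
    [0,0,0,0,0,0.002,0.0],
    [0,0,0,0,0,0.001,0.0],
    [0,0,0,0,0,0,0.0],
    [0,0,0,0,0,0,0.0]
  ]
}}

```text
clock: 19.08
tcp_pos: [638.5, 18.9, 70.4]
ee_rot: [-3.14, 0.087, -0.0]
ft_force: [0.7, 1.1, -3.1]
finger_gap: 0.23
gripper_force: 50.0
```

>>> {"fn": "play_rows", "kwargs": {
  "moves": [
    [0,0,0,0,0,0.002,0.0],
    [0,0,0,0,0,0.002,0.0],
    [0,0,0,0,0,0.002,0.0],
    [0,0,0,0,0,0.001,0.0],
    [0,0,0,0,0,0,0.0]
  ]
}}

```text
clock: 19.7
tcp_pos: [639.0, 18.7, 63.4]
ee_rot: [-3.14, 0.087, -0.002]
ft_force: [5.3, 0.5, -1.6]
finger_gap: 0.234
gripper_force: 50.0
```

>>> {"fn": "play_rows", "kwargs": {
  "moves": [
    [0,0,0,0.001,0,0,0.0],
    [0,0,0,0,0,0.001,0.0],
    [0,0,0,0,0,0.001,0.0],
    [0,0,0,0,0,0.0005,0.0],
    [0,0,0,0,0,0,0.0]
  ]
}}

```text
clock: 20.32
tcp_pos: [639.3, 18.7, 61.3]
ee_rot: [3.14, -0.087, -0.0]
ft_force: [-1.9, -0.9, 7.3]
finger_gap: 0.228
gripper_force: 50.0
```

>>> {"fn": "play_rows", "kwargs": {
  "moves": [
    [0,0,0,0,0,0.0004,0.0],
    [0,0,0,0,0,0,0.0],
    [0,0,0,0,0,0,0.0],
    [0,0,0,0,0,0,0.0],
    [0,0,0,0,0,0,0.0]
  ]
}}

```text
clock: 20.95
tcp_pos: [639.3, 18.7, 61.3]
ee_rot: [3.14, -0.087, 0.0]
ft_force: [-4.6, -1.0, 13.5]
finger_gap: 0.228
gripper_force: 50.0
```

```bash
python3 - <<'E'
from fit import *
to(638.5,18.3,61,-3.2)
for n in("top","side"):
    p,d=viewer.snapshot(n);cv2.imwrite(f"pics/{n}11.png",p)
    P=depthpts(n,np.indices((400,640))[::-1].reshape(2,-1).T,d);h=cv2.cvtColor(p,cv2.COLOR_BGR2HSV).reshape(-1,3)
    m=(abs(P[:,0]-638)<60)&(abs(P[:,1]-18)<75)&(P[:,2]>55)&(P[:,2]<85)&(h[:,1]<60)&(h[:,2]>110)
    q=P[m];A=np.c_[q[:,:2]-[638,18],np.ones(len(q))];w=np.ones(len(q),bool)
    for _ in range(5):
        s=np.linalg.lstsq(A[w],q[w,2],rcond=None)[0];w=abs(A@s-q[:,2])<4
    print(n,m.sum(),w.sum(),"slab top plane z, slopes",s)
to(638.5,18.3,61,-3.2)
E
```

```text
t 20.95 pos [639.3  18.7  61.3] turn [ 0. -0.  0.] shift [-0.8  0.5  0.3] F [-4.6 -1.  13.5] gap 21.4 grip 50.0
top 64 55 slab top plane z, slopes [ 6.62942103e-03 -2.79704867e-02  6.74522668e+01]
side 447 424 slab top plane z, slopes [ 2.28895594e-03 -1.46282949e-03  6.67416023e+01]
t 21.05 pos [639.3  18.7  61.3] turn [0. 0. 0.] shift [-0.7  0.5  0.3] F [-3.9 -1.3 13.1] gap 21.6 grip 50.0
```

>>> {"fn": "play_rows", "kwargs": {
  "moves": [
    [0,0,0,-0.0003,0,0.0002,0.0],
    [0,0,0,0,0,0,0.0],
    [0,0,0,0,0,0,0.0],
    [0,0,0,0,0,0,0.0],
    [0,0,0,0,0,0,0.0]
  ]
}}

```text
clock: 21.68
tcp_pos: [639.3, 18.7, 61.3]
ee_rot: [3.14, -0.087, 0.001]
ft_force: [-4.3, -0.5, 13.9]
finger_gap: 0.232
gripper_force: 50.0
```

```bash
python3 - <<'E'
from fit import *
to(638.5,18.3,61,-3.2)
p,d=viewer.snapshot("side")
h=cv2.cvtColor(p,cv2.COLOR_BGR2HSV);m=np.zeros((400,640),bool);m[190:270,280:350]=1
m&=(h[...,0]>3)&(h[...,0]<14)&(h[...,1]>170)&(d>0)
v,u=np.nonzero(m);P=depthpts("side",np.c_[u,v],d);P=P[(P[:,0]>440)&(P[:,0]<600)&(P[:,1]<80)&(P[:,2]>12)]
print("clamp",len(P),np.round(np.percentile(P,[3,50,97],axis=0)))
E
```

```text
t 21.68 pos [639.3  18.7  61.3] turn [ 0. -0.  0.] shift [-0.8  0.4  0.3] F [-4.3 -0.5 13.9] gap 21.8 grip 50.0
clamp 114 [[466.  14.  19.]
 [518.  35.  29.]
 [598.  52.  80.]]
```

>>> {"fn": "play_rows", "kwargs": {
  "moves": [
    [0,0,0,0,0,0.0002,0.0],
    [0,0,0,0,0,0,0.0],
    [0,0,0,0,0,0,0.0],
    [0,0,0,0,0,0,0.0],
    [0,0,0,0,0,0,0.0]
  ]
}}

```text
clock: 22.35
tcp_pos: [639.3, 18.7, 61.3]
ee_rot: [3.14, -0.087, 0.001]
ft_force: [-4.5, -2.2, 16.7]
finger_gap: 0.231
gripper_force: 50.0
```

```bash
python3 -c "
from cell import arm
print(arm.get_obs()['ft_force']);print(arm.hand_in())"
```

```text
[-4.48292302 -2.19993172 16.73407014]
the job is handed in; nothing more can be done
None
```

The orange clamp pinches the two ears and is let go. The white upper half sits flush on the dowels, still gripped by its handle and pushed down with about 16.7 N. I handed the job in at 22.4 s, and no verdict came back.

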